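# Load the tesserae jar carrier in the mosaic studio

### The job

Load the plywood jar carrier for the mosaic class: stand each of the four white-lidded jars of square glass tesserae upright in the carrier, flat on the floor of the bay whose sample tiles match its colour. The two black-lidded jars of round glass nuggets do not belong in it: leave them standing where they are. It is all glass, so set the jars down, do not drop them or knock any over.

Things in the scene. Friction and masses are not known exactly. Their poses are not given: they have to be found in the camera images.
- tess_red_c (a point): Glass jar with a white lid, full of red square glass tesserae; a red square of four tiles (30 mm) is glued on the lid. Upright cylinder, 58 mm diameter (lid 57), 92 mm tall over the tiles, about 0.3 kg, loose. The point is on its axis 45 mm above its underside, z up. All six jars are this size, with 25 mm or more free round each; nothing among them is taller.
- tess_yellow_c (a point): Glass jar with a white lid, full of yellow square glass tesserae; a yellow square of four tiles (30 mm) is glued on the lid. Upright cylinder, 58 mm diameter (lid 57), 92 mm tall over the tiles, about 0.3 kg, loose. The point is on its axis 45 mm above its underside, z up. All six jars are this size, with 25 mm or more free round each; nothing among them is taller.
- tess_green_c (a point): Glass jar with a white lid, full of green square glass tesserae; a green square of four tiles (30 mm) is glued on the lid. Upright cylinder, 58 mm diameter (lid 57), 92 mm tall over the tiles, about 0.3 kg, loose. The point is on its axis 45 mm above its underside, z up. All six jars are this size, with 25 mm or more free round each; nothing among them is taller.
- tess_blue_c (a point): Glass jar with a white lid, full of blue square glass tesserae; a blue square of four tiles (30 mm) is glued on the lid. Upright cylinder, 58 mm diameter (lid 57), 92 mm tall over the tiles, about 0.3 kg, loose. The point is on its axis 45 mm above its underside, z up. All six jars are this size, with 25 mm or more free round each; nothing among them is taller.
- bay_red: Bay of the fixed plywood carrier marked by three red sample tiles on the sill at its +x side (63 mm from the bay's centre). 82 x 82 mm inside, white floor. Origin: centre of the floor's top, 12 mm above the table; x to the sill, y along the row, z up. Walls, dividers and tiles rise at most 20 mm above the floor. Four bays in one row, 90 mm pitch, in any order; bow handles end 210 mm from the row's middle.
- bay_yellow: Bay of the fixed plywood carrier marked by three yellow sample tiles on the sill at its +x side (63 mm from the bay's centre). 82 x 82 mm inside, white floor. Origin: centre of the floor's top, 12 mm above the table; x to the sill, y along the row, z up. Walls, dividers and tiles rise at most 20 mm above the floor. Four bays in one row, 90 mm pitch, in any order; bow handles end 210 mm from the row's middle.
- bay_green: Bay of the fixed plywood carrier marked by three green sample tiles on the sill at its +x side (63 mm from the bay's centre). 82 x 82 mm inside, white floor. Origin: centre of the floor's top, 12 mm above the table; x to the sill, y along the row, z up. Walls, dividers and tiles rise at most 20 mm above the floor. Four bays in one row, 90 mm pitch, in any order; bow handles end 210 mm from the row's middle.
- bay_blue: Bay of the fixed plywood carrier marked by three blue sample tiles on the sill at its +x side (63 mm from the bay's centre). 82 x 82 mm inside, white floor. Origin: centre of the floor's top, 12 mm above the table; x to the sill, y along the row, z up. Walls, dividers and tiles rise at most 20 mm above the floor. Four bays in one row, 90 mm pitch, in any order; bow handles end 210 mm from the row's middle.
- nugget_blue_c (a point): Look-alike: the same glass jar (58 mm diameter, 92 mm tall, about 0.3 kg, loose) but with a black lid bearing one round domed blue nugget (26 mm across), and full of round blue nuggets. It has no bay. The point is on its axis 45 mm above its underside, z up.
- nugget_red_c (a point): Look-alike: the same glass jar (58 mm diameter, 92 mm tall, about 0.3 kg, loose) but with a black lid bearing one round domed red nugget (26 mm across), and full of round red nuggets. It has no bay. The point is on its axis 45 mm above its underside, z up.

How it is judged (in metres and radians):
At the end, for the whole second after the job is handed in: Each tesserae jar stands upright (within 4.5 degrees) on the floor (within 5 mm in height) of its own colour's bay, axis within 19 mm of the bay's centre, released and at rest; both nugget jars stand upright within 25 mm of where they started, at rest (horizontal distance between tess_red_c and bay_red below 0.019 m and z of tess_red_c in the frame of bay_red between 0.04 and 0.05 m and angle between each of tess_red_c, tess_yellow_c, tess_green_c, tess_blue_c, nugget_blue_c, nugget_red_c's own z axis and vertical below 0.08 rad and linear speed of each of tess_red, tess_yellow, tess_green, tess_blue, nugget_blue, nugget_red below 0.02 m/s and angular speed of each of tess_red, tess_yellow, tess_green, tess_blue below 0.2 rad/s and horizontal distance between tess_yellow_c and bay_yellow below 0.019 m and z of tess_yellow_c in the frame of bay_yellow between 0.04 and 0.05 m and horizontal distance between tess_green_c and bay_green below 0.019 m and z of tess_green_c in the frame of bay_green between 0.04 and 0.05 m and horizontal distance between tess_blue_c and bay_blue below 0.019 m and z of tess_blue_c in the frame of bay_blue between 0.04 and 0.05 m and distance of each of nugget_blue_c, nugget_red_c from where it was at the start of the episode below 0.025 m); the robot touches nothing.
It fails at once if a jar of round nuggets is shifted more than 25 mm from where it stood, or lifted (distance of any of nugget_blue_c, nugget_red_c from where it was at the start of the episode above 0.025 m).
It fails at once if a glass jar is tipped over (leans more than 45 degrees) (angle between any of tess_red_c, nugget_blue_c, tess_yellow_c, tess_green_c, nugget_red_c, tess_blue_c's own z axis and vertical above 0.785 rad).
It fails at once if a glass jar is dropped: it falls or flies out of the gripper at more than 0.8 m/s (a drop of over 30 mm) ((linear speed of tess_red above 0.8 m/s and contact force between tess_red and the fingers below 0.05 N) or (linear speed of nugget_blue above 0.8 m/s and contact force between nugget_blue and the fingers below 0.05 N) or (linear speed of tess_yellow above 0.8 m/s and contact force between tess_yellow and the fingers below 0.05 N) or (linear speed of tess_green above 0.8 m/s and contact force between tess_green and the fingers below 0.05 N) or (linear speed of nugget_red above 0.8 m/s and contact force between nugget_red and the fingers below 0.05 N) or (linear speed of tess_blue above 0.8 m/s and contact force between tess_blue and the fingers below 0.05 N)).
It also fails if it takes over 96 s, if anything falls off the work surface, if the arm or the gripper's body presses on something with over 40 N, if the wrist force passes 120 N, or if a joint passes its speed limit or range.

### The arm

A 6-joint arm with a two-finger parallel gripper is mounted at the origin on the work surface. World frame = base frame: x ahead of the robot, y to its left, z up, the work surface at z = 0. Lengths are in mm, angles in rad, forces in N, time in s.
With the tool pointing down it reaches from about 275 to 750 mm from the base axis. Payload 10.2 kg.
Tool frame: the origin (TCP) lies at the very end of the fingers, on their centre line; the grasp point (between the pads) lies 19 mm behind it; z points along the fingers, y is the line along which they close (so a half turn about z gives the same grasp; the last joint's range is limited). The gripper opens to 85 mm and grips with 20 to 120 N. Pads are 22 mm wide; open, the fingers measure 114 mm over their backs; the gripper's body (76 mm by 85 mm) begins 54 mm behind the grasp point. The pads swing forward as they close: fully open they stand 13 mm farther back than shut.
Start: joints at [1.127, 0.313, 1.498, -0, 1.331, -0.223], TCP at [114.993, 512.258, 231.294] pointing down, gripper open.
Joint ranges: [-2.94, 2.94], [-0.97, 2.17], [0.19, 2.56], [-1.23, 4.37], [0.02, 3.11], [-2.88, 2.88]. Speed limits (rad/s): [2.39, 2.39, 3.01, 3.14, 3.14, 3.14].

### API

Orientations are given as a unit quaternion [w, x, y, z].
In Python, from rig import ctrl gives the robot as it stands.
- The arm moves only by the tool step_arm, never from a script. Its argument "increments" is a list of rows, each a list of 3 entries, a list of its own where there are three numbers: the shift along the tool's x, y, z in cm, then the turn, a rotation vector about the tool's x, y, z in degrees, then the opening in per cent of the stroke, from 0 (shut) to 100 (fully open). A call has 1 to 8 rows; each row is the pose to reach, as a shift and turn from the pose commanded when the call began, along the tool's axes at that moment; what a row does not reach only later rows make up. A row lasts 1/8 s, in which the tool goes at most 62.5 mm and 10.7 degrees, less where a joint would pass 70% of its speed; a pose out of reach is approached as far as the arm can. A call with a gripper value outside its range is refused whole. The fingers move at their own pace and stop on an object; "squeeze" is the grip in N (left out, the last holds). Time passes only in rows, so rows that repeat a pose let the fingers close. It gives the time, the measured TCP pose, the force, the opening and the grip force at its end, in the units of the state.
- ctrl.sense(): the state, without advancing time (a new reading comes with each control period).
- ctrl.capture(name): name is "side" or "top"; returns a dict with "img" (480x640x3 uint8, red, green, blue), "fx", "fy", "cx", "cy" (pixels), "extrinsics" (4x4, takes a point from camera to world coordinates). Camera axes: x right, y down, z forward; pixel columns grow to the right and rows downward; lengths in mm; the calibration is good to about 2 mm. A picture is of the moment at which its call begins. There is no depth.
- ctrl.finish_job(): hands the job in; it is judged then, once.
The state is a dict: "time_s": time; "joints": joint angles; "dq": joint speeds; "tau": joint torques, N m; "eef_pos": TCP position; "ee_rot": TCP orientation; "force": force on the tool from outside, world axes, zero at the start; "wrist_torque": the same for the moment, N m; "grip_width": opening from 0.0 (shut) to 1.0 (fully open); "grip_force": force on a finger pad.
Only numpy, scipy, OpenCV 4.12 (cv2) and the standard library are available. Lean on these libraries where they do the work, as an engineer would, in place of code of your own. Each camera call takes 0.05 s, during which the arm holds its last target. There are 200 camera calls.

## Working session

There is one attempt and no reset: what is moved stays moved. The work goes in short steps, Python scripts to look and compute and a tool call to move; the robot and the scene stay as the last step left them, time stands still between calls to the robot, and variables do not carry over. Pictures are saved under pics/ and viewed, at most 14 in all, crops included, and the job is handed in when it is done.

Besides the shell and the picture viewer there is one more tool, called after "Emit:" as a command line: name --argument value ..., lists and objects as JSON in quotes. step_arm: Moves the arm, as the interface text tells. Its arguments: {"type":"object","properties":{"increments":{"type":"array"},"squeeze":{"type":"number"}},"required":["increments"]}

```bash
mkdir -p pics; python3 - <<'E'
from rig import ctrl
import cv2,numpy as np
s=ctrl.sense();print(s["time_s"],s["eef_pos"],s["ee_rot"],s["grip_width"])
for n in("top","side"):
    c=ctrl.capture(n);cv2.imwrite(f"pics/{n}0.png",c["img"][:,:,::-1]);np.savez(f"{n}0.npz",**c)
    print(n,c["fx"],c["fy"],c["cx"],c["cy"],np.round(c["extrinsics"],3).tolist())
E
```

```text
0.0 [114.87451949 512.01118199 230.71592843] [-2.19772731e-04  1.10170144e-01  9.93912516e-01 -6.33178471e-04] 1.0013921227507478
top 563.2663073301202 563.2663073301202 317.5443823439036 232.75431840299154 [[0.03, -0.997, 0.077, 447.408], [-1.0, -0.03, -0.002, -16.477], [0.004, -0.077, -0.997, 1149.676], [0.0, 0.0, 0.0, 1.0]]
side 582.330119029992 582.330119029992 310.0652296936787 236.61352903727544 [[0.965, -0.129, 0.227, 254.932], [-0.26, -0.544, 0.797, -1059.642], [0.02, -0.829, -0.559, 816.936], [0.0, 0.0, 0.0, 1.0]]
```

View pics/top0.png

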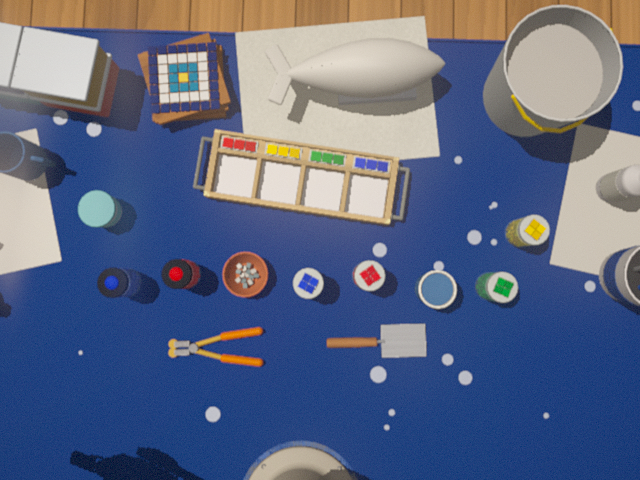

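View pics/side0.png

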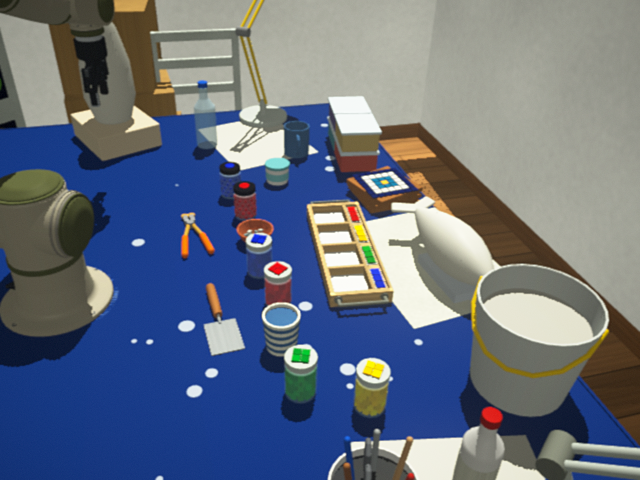

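Top view: blue tess lid is at px (308,283), red (370,275), yellow (534,230) and green (503,287). The black lids are at about (112,283) blue and (180,273) red. The bays run red (237,176), yellow (280,184), green (323,190), blue (369,197). The side view confirms the jar colours, and all jars stand upright.

```bash
cat > h.py <<'E'
import cv2,numpy as np
HUE={"red":[(0,8),(172,180)],"yellow":[(22,32)],"green":[(50,80)],"blue":[(110,125)]}
def ray(c,u,v,z):
    E=np.array(c["extrinsics"]);d=E[:3,:3]@[(u-c["cx"])/c["fx"],(v-c["cy"])/c["fy"],1];o=E[:3,3]
    return (o+d*(z-o[2])/d[2])[:2]
def mask(img,col):
    h=cv2.cvtColor(img,cv2.COLOR_RGB2HSV);m=0
    for a,b in HUE[col]: m=m|cv2.inRange(h,(a,150,140),(b,255,255))
    return m
def blobs(m,amin,amax):
    n,l,s,ce=cv2.connectedComponentsWithStats(m,connectivity=8)
    return [(s[i],ce[i]) for i in range(1,n) if amin<=s[i][4]<=amax]
def white(img):
    h=cv2.cvtColor(img,cv2.COLOR_RGB2HSV);return cv2.inRange(h,(0,0,150),(180,60,255))
E
python3 - <<'E'
from h import *
c=dict(np.load("top0.npz"));img=c["img"]
k=np.ones((5,5),np.uint8)
for col in HUE:
    m=cv2.morphologyEx(mask(img,col),cv2.MORPH_CLOSE,k)
    for s,ce in blobs(m,60,900):
        print(col,s.tolist(),ce.round(1),"z92",ray(c,*ce,92).round(1),"z25",ray(c,*ce,25).round(1))
for s,ce in blobs(white(img),700,2600):
    x,y,w,h,a=s
    if 200<x<400 and 130<y<240: print("bay",s.tolist(),ce.round(1),ray(c,*ce,12).round(1))
# lid circles of jars (rim at z~88)
g=cv2.cvtColor(img,cv2.COLOR_RGB2GRAY)
cc=cv2.HoughCircles(cv2.medianBlur(g,3),cv2.HOUGH_GRADIENT,1,20,param1=120,param2=14,minRadius=13,maxRadius=18)
for x,y,r in cc[0]: 
    if y>200: print("circ",x,y,r,ray(c,x,y,88).round(1))
E
```

```text
red [223, 138, 33, 13, 261] [238.8 144. ] z92 [693.8 136.6] z25 [709.4 146.3]
red [239, 253, 21, 12, 73] [250.  258.2] z92 [477.2 106.7] z25 [479.1 114.5]
red [169, 267, 14, 14, 149] [175.5 273.5] z92 [444.3 244.9] z25 [444.1 261.5]
red [360, 266, 20, 19, 211] [369.8 275.3] z92 [ 452.1 -118.8] z25 [ 452.4 -125.2]
red [234, 283, 17, 12, 113] [240.6 288.8] z92 [419.5 122.1] z25 [417.8 130.9]
yellow [179, 73, 9, 9, 80] [183.  77.] z92 [821.3 249.1] z25 [844.9 265.9]
yellow [511, 95, 32, 36, 170] [524.7 113.5] z92 [ 770.2 -408.5] z25 [ 790.7 -433.4]
yellow [267, 145, 33, 13, 272] [283.  150.7] z92 [683.6  52. ] z25 [698.5  56.3]
yellow [525, 220, 21, 20, 231] [534.9 229.3] z92 [ 548.  -428.2] z25 [ 554.4 -454.3]
green [495, 278, 17, 19, 200] [503.  286.9] z92 [ 437.9 -368.6] z25 [ 437.3 -390.9]
blue [356, 159, 31, 11, 200] [370.9 164.4] z92 [ 662.3 -115.9] z25 [ 675.9 -122.2]
blue [299, 274, 19, 19, 202] [308. 283.] z92 [434.1  -3.4] z25 [433.2  -2.6]
blue [105, 276, 13, 13, 140] [111.  282.1] z92 [424.7 364.5] z25 [423.3 388.6]
bay [215, 155, 42, 43, 1396] [236.1 175.9] [646.2 151.1]
bay [259, 161, 42, 44, 1420] [279.9 182.6] [635.3  61.3]
bay [303, 168, 42, 43, 1413] [323.5 189.3] [624.3 -28. ]
bay [347, 175, 41, 43, 1415] [367.3 195.8] [ 613.5 -117.6]
circ 437.5 288.5 16.7 [ 431.2 -246.8]
circ 307.5 282.5 15.8 [435.   -2.4]
circ 96.5 207.5 17.4 [564.4 401.4]
circ 502.5 286.5 15.8 [ 438.6 -368.9]
circ 533.5 229.5 15.2 [ 547.9 -427.2]
circ 368.5 275.5 15.0 [ 451.6 -116.6]
circ 247.5 268.5 17.4 [457.8 111.2]
circ 204.5 281.5 14.0 [431.  190.8]
circ 144.5 288.5 15.1 [414.6 302.5]
```

Emit:
step_arm --increments '[[[-3.5,-3.6,0],[0,0,10.5],100],[[-7,-7.2,0],[0,0,21],100],[[-10.5,-10.8,0],[0,0,31.5],100],[[-14,-14.4,0],[0,0,42],100],[[-17.5,-18,0],[0,0,52.6],100],[[-21,-21.6,0],[0,0,63.2],100],[[-24.5,-25.2,0],[0,0,73.8],100],[[-28,-28.8,0],[0,0,84.3],100]]' --squeeze 40

```text
time_s: 1.1
eef_pos: [325.6, 168.4, 231.3]
ee_rot: [-0.0, 0.751, 0.661, 0.0]
force: [0.5, 1.2, -0.1]
grip_width: 1.001
grip_force: 0.0
```

Emit:
step_arm --increments '[[[-4,3.2,0],[0,0,0],100],[[-8,6.4,0],[0,0,0],100],[[-12,9.6,0],[0,0,0],100],[[-15.7,12.9,0],[0,0,0],100],[[-15.7,12.9,4],[0,0,0],100],[[-15.7,12.9,8],[0,0,0],100],[[-15.7,12.9,12],[0,0,0],100],[[-15.7,12.9,12],[0,0,0],100]]'

```text
time_s: 2.1
eef_pos: [432.7, -1.2, 109.6]
ee_rot: [-0.002, 0.749, 0.663, -0.002]
force: [-1.0, 0.0, -0.0]
grip_width: 1.003
grip_force: 0.0
```

```bash
python3 - <<'E'
from rig import ctrl
import cv2,numpy as np
a=[ctrl.capture(n)["img"] for n in("top","side")]
cv2.imwrite("pics/c1.png",np.hstack([a[0][150:390,200:500],a[1][120:360,150:450]])[:,:,::-1])
print(ctrl.sense()["eef_pos"])
E
```

```text
[434.68114672  -1.65742544 112.36446943]
```

View pics/c1.png

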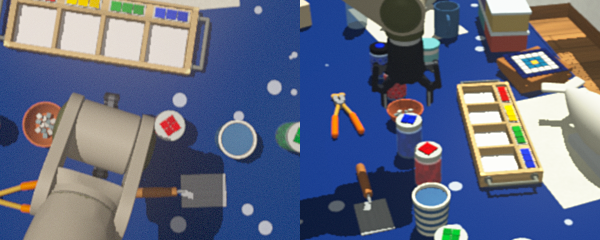

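The gripper straddles the blue jar symmetrically (side crop, fingers at x≈375 and 435, jar at 408). I'm descending to grasp it.

Emit:
step_arm --increments '[[[0,0,2],[0,0,0],100],[[0,0,4],[0,0,0],100],[[0,0,6],[0,0,0],100],[[0,0,7.3],[0,0,0],100],[[0,0,7.3],[0,0,0],100],[[0,0,7.3],[0,0,0],50],[[0,0,7.3],[0,0,0],50],[[0,0,7.3],[0,0,0],50]]'

```text
time_s: 3.2
eef_pos: [435.0, -1.7, 39.4]
ee_rot: [0.001, 0.749, 0.663, 0.001]
force: [-1.8, 0.2, 7.2]
grip_width: 0.668
grip_force: 41.6
```

Emit:
step_arm --increments '[[[0,0,0],[0,0,0],40],[[0,0,0],[0,0,0],40],[[0,0,0],[0,0,0],40],[[0,0,0],[0,0,0],40]]'

```text
time_s: 3.7
eef_pos: [435.0, -1.7, 39.4]
ee_rot: [0.001, 0.749, 0.663, 0.001]
force: [-0.9, 1.4, 7.2]
grip_width: 0.669
grip_force: 41.6
```

Emit:
step_arm --increments '[[[0,0,-2],[0,0,0],40],[[0,0,-5],[0,0,0],40],[[0,0,-9],[0,0,0],40],[[0,0,-12],[0,0,0],40],[[-2.4,4.8,-12],[0,0,0],40],[[-4.8,9.6,-12],[0,0,0],40],[[-7.2,14.4,-12],[0,0,0],40],[[-9.4,19.1,-12],[0,0,0],40]]'

```text
time_s: 4.7
eef_pos: [613.5, -118.9, 158.2]
ee_rot: [-0.0, 0.749, 0.663, -0.0]
force: [1.3, -0.5, -2.2]
grip_width: 0.659
grip_force: 44.8
```

```bash
python3 - <<'E'
from rig import ctrl
import cv2,numpy as np
s=ctrl.sense();print(s["eef_pos"],s["grip_width"],s["grip_force"],s["force"])
a=[ctrl.capture(n)["img"] for n in("top","side")]
cv2.imwrite("pics/c2.png",np.hstack([a[0][100:340,200:500],a[1][100:340,200:500]])[:,:,::-1])
E
```

```text
[ 613.45845614 -118.91645772  158.24153028] 0.659428194487033 44.783324792952044 [ 1.29032503 -0.48027532 -2.23525212]
```

View pics/c2.png

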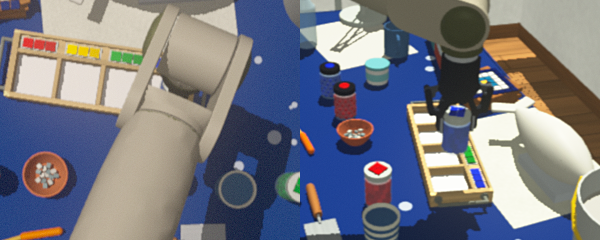

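The blue jar is held upright above its bay. I'm lowering it, slowly at the end.

Emit:
step_arm --increments '[[[0,0,3.5],[0,0,0],40],[[0,0,7],[0,0,0],40],[[0,0,9],[0,0,0],40],[[0,0,10],[0,0,0],40],[[0,0,10.3],[0,0,0],40],[[0,0,10.5],[0,0,0],40],[[0,0,10.6],[0,0,0],40],[[0,0,10.6],[0,0,0],40]]'

```text
time_s: 5.8
eef_pos: [612.5, -118.0, 52.6]
ee_rot: [0.0, 0.749, 0.663, 0.0]
force: [-1.1, -0.6, -3.1]
grip_width: 0.666
grip_force: 45.2
```

Emit:
step_arm --increments '[[[0,0,0.1],[0,0,0],40],[[0,0,0.2],[0,0,0],40],[[0,0,0.2],[0,0,0],40]]'

```text
time_s: 6.18
eef_pos: [612.6, -118.0, 51.5]
ee_rot: [0.0, 0.749, 0.663, 0.0]
force: [-4.4, 0.2, 6.6]
grip_width: 0.666
grip_force: 46.1
```

Contact (+6.6 N). I'm releasing and rising.

Emit:
step_arm --increments '[[[0,0,0],[0,0,0],75],[[0,0,0],[0,0,0],85],[[0,0,0],[0,0,0],100],[[0,0,0],[0,0,0],100],[[0,0,-2],[0,0,0],100],[[0,0,-5],[0,0,0],100],[[0,0,-8.5],[0,0,0],100],[[0,0,-11],[0,0,0],100]]'

```text
time_s: 7.18
eef_pos: [612.6, -118.0, 161.9]
ee_rot: [0.001, 0.749, 0.663, 0.0]
force: [0.6, -0.3, -0.5]
grip_width: 1.001
grip_force: 0.0
```

Emit:
step_arm --increments '[[[-0.5,-4,0],[0,0,0],100],[[-1,-8,0],[0,0,0],100],[[-1.5,-12,0],[0,0,0],100],[[-1.9,-15.9,0],[0,0,0],100],[[-1.9,-15.9,2],[0,0,0],100],[[-1.9,-15.9,4.5],[0,0,0],100],[[-1.9,-15.9,4.5],[0,0,0],100]]'

```text
time_s: 8.05
eef_pos: [451.5, -117.2, 114.4]
ee_rot: [-0.001, 0.749, 0.663, -0.0]
force: [0.5, 0.0, 0.4]
grip_width: 0.998
grip_force: 0.0
```

```bash
python3 - <<'E'
from rig import ctrl
import cv2,numpy as np
s=ctrl.sense();print(s["eef_pos"],s["grip_width"],s["grip_force"],s["force"])
a=[ctrl.capture(n)["img"] for n in("top","side")]
cv2.imwrite("pics/c3.png",np.hstack([a[0][100:340,200:500],a[1][150:390,180:480]])[:,:,::-1])
E
```

```text
[ 451.5453757  -117.19605806  114.37371531] 0.9984936489241582 0.0 [0.45433723 0.02350165 0.41261117]
```

View pics/c3.png

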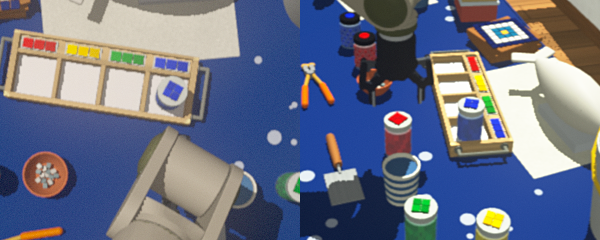

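Blue jar stands in the blue bay (top crop 172,92), and the gripper is centred over the red jar (side crop 398,118). Grasping red.

Emit:
step_arm --increments '[[[0,0,2],[0,0,0],100],[[0,0,4],[0,0,0],100],[[0,0,6],[0,0,0],100],[[0,0,7.5],[0,0,0],100],[[0,0,7.5],[0,0,0],100],[[0,0,7.5],[0,0,0],40],[[0,0,7.5],[0,0,0],40],[[0,0,7.5],[0,0,0],40]]'

```text
time_s: 9.15
eef_pos: [452.8, -117.8, 41.4]
ee_rot: [0.001, 0.749, 0.663, 0.0]
force: [-0.9, 0.6, 5.9]
grip_width: 0.665
grip_force: 42.1
```

Emit:
step_arm --increments '[[[0,0,0],[0,0,0],40],[[0,0,0],[0,0,0],40],[[0,0,-1],[0,0,0],40]]'

```text
time_s: 9.52
eef_pos: [452.0, -117.4, 50.6]
ee_rot: [-0.0, 0.749, 0.663, -0.0]
force: [-0.5, 0.7, -3.0]
grip_width: 0.663
grip_force: 43.4
```

Emit:
step_arm --increments '[[[0,0,-3],[0,0,0],40],[[0,0,-7],[0,0,0],40],[[0,0,-11],[0,0,0],40],[[5,2.8,-11],[0,0,0],40],[[10.5,5.8,-11],[0,0,0],40],[[16,8.8,-11],[0,0,0],40],[[21.5,11.8,-11],[0,0,0],40],[[25.5,14.1,-11],[0,0,0],40]]'

```text
time_s: 10.52
eef_pos: [623.8, 120.9, 160.7]
ee_rot: [0.0, 0.748, 0.663, 0.0]
force: [0.9, -1.2, -2.7]
grip_width: 0.668
grip_force: 43.8
```

Emit:
step_arm --increments '[[[2.5,1.4,0],[0,0,0],40],[[3.5,1.9,0],[0,0,0],40],[[3.5,1.9,0],[0,0,0],40],[[3.5,1.9,0],[0,0,0],40]]'

```text
time_s: 11.02
eef_pos: [645.8, 149.9, 160.6]
ee_rot: [0.0, 0.749, 0.663, -0.0]
force: [-0.2, 1.2, -2.0]
grip_width: 0.662
grip_force: 43.8
```

Emit:
step_arm --increments '[[[0,0,3.5],[0,0,0],40],[[0,0,7],[0,0,0],40],[[0,0,9],[0,0,0],40],[[0,0,10],[0,0,0],40],[[0,0,10.4],[0,0,0],40],[[0,0,10.6],[0,0,0],40],[[0,0,10.7],[0,0,0],40],[[0,0,10.7],[0,0,0],40]]'

```text
time_s: 12.02
eef_pos: [646.3, 150.9, 53.7]
ee_rot: [0.0, 0.749, 0.663, 0.0]
force: [-0.4, -0.1, -2.6]
grip_width: 0.667
grip_force: 43.9
```

Emit:
step_arm --increments '[[[0,0,0.1],[0,0,0],40],[[0,0,0.1],[0,0,0],40]]'

```text
time_s: 12.28
eef_pos: [646.4, 151.0, 53.5]
ee_rot: [0.0, 0.749, 0.663, 0.0]
force: [-3.6, -0.3, 5.2]
grip_width: 0.662
grip_force: 44.6
```

Emit:
step_arm --increments '[[[0,0,0],[0,0,0],75],[[0,0,0],[0,0,0],85],[[0,0,0],[0,0,0],100],[[0,0,0],[0,0,0],100],[[0,0,-2],[0,0,0],100],[[0,0,-5],[0,0,0],100],[[0,0,-8.5],[0,0,0],100],[[0,0,-11],[0,0,0],100]]'

```text
time_s: 13.28
eef_pos: [646.6, 151.0, 165.8]
ee_rot: [0.001, 0.749, 0.663, 0.001]
force: [0.2, 0.4, 0.8]
grip_width: 0.995
grip_force: 0.0
```

Emit:
step_arm --increments '[[[-6,-1.6,0],[0,0,0],100],[[-12,-3.2,0],[0,0,0],100],[[-18,-4.8,0],[0,0,0],100],[[-24,-6.4,0],[0,0,0],100],[[-30,-8,0],[0,0,0],100],[[-36,-9.6,0],[0,0,0],100],[[-42,-11.2,0],[0,0,0],100],[[-46,-12.4,0],[0,0,0],100]]'

```text
time_s: 14.28
eef_pos: [466.4, -293.2, 164.0]
ee_rot: [0.001, 0.749, 0.662, 0.0]
force: [0.7, 0.6, 0.9]
grip_width: 0.997
grip_force: 0.0
```

Emit:
step_arm --increments '[[[-4,-1,0],[0,0,0],100],[[-7.9,-1.9,0],[0,0,0],100],[[-7.9,-1.9,0],[0,0,0],100],[[-7.9,-1.9,2.5],[0,0,0],100],[[-7.9,-1.9,5],[0,0,0],100],[[-7.9,-1.9,5],[0,0,0],100]]'

```text
time_s: 15.02
eef_pos: [439.0, -365.6, 111.9]
ee_rot: [-0.001, 0.748, 0.663, 0.0]
force: [0.1, -0.2, -0.1]
grip_width: 1.001
grip_force: 0.0
```

```bash
python3 - <<'E'
from rig import ctrl
import cv2,numpy as np
s=ctrl.sense();print(s["eef_pos"],s["grip_width"],s["grip_force"],s["force"])
a=[ctrl.capture(n)["img"] for n in("top","side")]
cv2.imwrite("pics/c4.png",np.hstack([a[0][100:400,200:560],a[1][150:450,180:480]])[:,:,::-1])
E
```

```text
[ 438.95455024 -365.58380811  111.87626398] 1.001204626135644 0.0 [ 0.14601788 -0.2171847  -0.0968258 ]
```

View pics/c4.png

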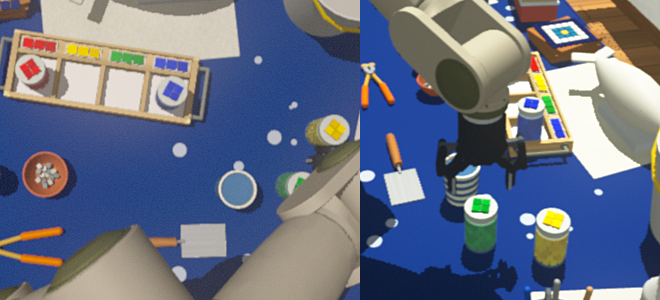

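Red and blue jars stand in their bays (top crop 32,68 and 172,92), and the gripper is over green. Grasping.

Emit:
step_arm --increments '[[[-0.3,0,1],[0,0,0],100],[[-0.3,0,3],[0,0,0],100],[[-0.3,0,5.5],[0,0,0],100],[[-0.3,0,7.2],[0,0,0],100],[[-0.3,0,7.2],[0,0,0],100],[[-0.3,0,7.2],[0,0,0],40],[[-0.3,0,7.2],[0,0,0],40],[[-0.3,0,7.2],[0,0,0],40]]'

```text
time_s: 16.12
eef_pos: [439.0, -370.3, 41.5]
ee_rot: [0.001, 0.749, 0.663, -0.0]
force: [-1.0, -0.6, 6.1]
grip_width: 0.662
grip_force: 43.1
```

Emit:
step_arm --increments '[[[0,0,0],[0,0,0],40],[[0,0,0],[0,0,0],40],[[0,0,-1],[0,0,0],40]]'

```text
time_s: 16.5
eef_pos: [438.4, -369.4, 50.3]
ee_rot: [-0.001, 0.749, 0.663, 0.0]
force: [-0.4, -0.0, -2.1]
grip_width: 0.669
grip_force: 43.2
```

Emit:
step_arm --increments '[[[0,0,-3],[0,0,0],40],[[0,0,-7],[0,0,0],40],[[0,0,-11],[0,0,0],40],[[5,2,-11],[0,0,0],40],[[10.5,4.2,-11],[0,0,0],40],[[16,6.4,-11],[0,0,0],40],[[21.5,8.6,-11],[0,0,0],40],[[27,10.8,-11],[0,0,0],40]]'

```text
time_s: 17.5
eef_pos: [579.1, -112.9, 160.8]
ee_rot: [0.0, 0.749, 0.663, 0.0]
force: [0.9, -0.7, -2.2]
grip_width: 0.666
grip_force: 43.7
```

Emit:
step_arm --increments '[[[5,2,0],[0,0,0],40],[[8,3.1,0],[0,0,0],40],[[9.1,3.5,0],[0,0,0],40],[[9.1,3.5,0],[0,0,0],40],[[9.1,3.5,0],[0,0,0],40]]'

```text
time_s: 18.12
eef_pos: [623.9, -29.9, 160.4]
ee_rot: [0.0, 0.749, 0.662, -0.0]
force: [0.7, 0.5, -2.5]
grip_width: 0.668
grip_force: 43.7
```

Emit:
step_arm --increments '[[[0.1,0,3.5],[0,0,0],40],[[0.1,0,7],[0,0,0],40],[[0.1,0,9],[0,0,0],40],[[0.1,0,10],[0,0,0],40],[[0.1,0,10.4],[0,0,0],40],[[0.1,0,10.6],[0,0,0],40],[[0.1,0,10.7],[0,0,0],40],[[0.1,0,10.7],[0,0,0],40]]'

```text
time_s: 19.12
eef_pos: [624.6, -27.8, 53.7]
ee_rot: [0.0, 0.749, 0.663, 0.0]
force: [1.0, -0.3, -2.3]
grip_width: 0.67
grip_force: 43.6
```

Emit:
step_arm --increments '[[[0,0,0.1],[0,0,0],40],[[0,0,0.1],[0,0,0],40]]'

```text
time_s: 19.38
eef_pos: [624.6, -27.7, 53.5]
ee_rot: [0.0, 0.749, 0.663, 0.0]
force: [-4.1, 0.9, 5.9]
grip_width: 0.661
grip_force: 44.5
```

Emit:
step_arm --increments '[[[0,0,0],[0,0,0],75],[[0,0,0],[0,0,0],85],[[0,0,0],[0,0,0],100],[[0,0,0],[0,0,0],100],[[0,0,-2],[0,0,0],100],[[0,0,-5],[0,0,0],100],[[0,0,-8.5],[0,0,0],100],[[0,0,-11],[0,0,0],100]]'

```text
time_s: 20.38
eef_pos: [624.7, -27.8, 164.0]
ee_rot: [0.001, 0.749, 0.663, 0.0]
force: [0.7, 0.2, -0.5]
grip_width: 0.999
grip_force: 0.0
```

Emit:
step_arm --increments '[[[-5,-0.3,0],[0,0,0],100],[[-10.5,-0.7,0],[0,0,0],100],[[-16,-1.1,0],[0,0,0],100],[[-21.5,-1.4,0],[0,0,0],100],[[-27,-1.8,0],[0,0,0],100],[[-32.5,-2.1,0],[0,0,0],100],[[-37.5,-2.5,0],[0,0,0],100],[[-40.7,-2.7,0],[0,0,0],100]]'

```text
time_s: 21.38
eef_pos: [547.3, -430.8, 162.0]
ee_rot: [-0.0, 0.749, 0.662, -0.0]
force: [-0.4, 0.3, 0.4]
grip_width: 1.003
grip_force: 0.0
```

Emit:
step_arm --increments '[[[0,0,0],[0,0,0],100],[[0,0,2.5],[0,0,0],100],[[0,0,5],[0,0,0],100],[[0,0,5],[0,0,0],100]]'

```text
time_s: 21.88
eef_pos: [548.1, -426.8, 110.5]
ee_rot: [-0.002, 0.748, 0.663, 0.0]
force: [-0.3, 0.1, 0.0]
grip_width: 0.993
grip_force: 0.0
```

```bash
python3 - <<'E'
from rig import ctrl
import cv2,numpy as np
s=ctrl.sense();print(s["eef_pos"],s["grip_width"],s["grip_force"],s["force"])
a=[ctrl.capture(n)["img"] for n in("top","side")]
cv2.imwrite("pics/c5.png",np.hstack([a[0][100:400,200:600],a[1][150:450,180:480]])[:,:,::-1])
E
```

```text
[ 548.12607383 -426.81915493  110.53061869] 0.993417624769614 0.0 [-0.26419859  0.09294786  0.03993471]
```

View pics/c5.png

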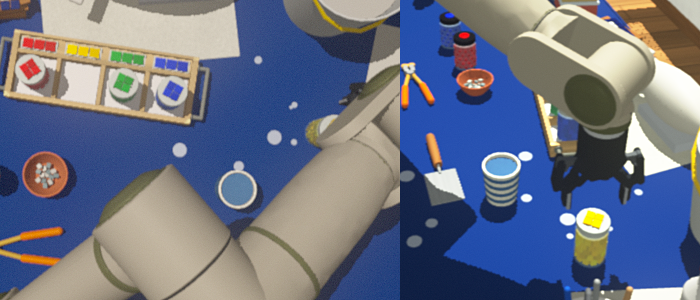

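Three jars stand in their bays (top crop 32,68; 125,84; 172,92), and the gripper is over yellow with room to the bucket.

Emit:
step_arm --increments '[[[0,0,1],[0,0,0],100],[[0,0,3],[0,0,0],100],[[0,0,5.5],[0,0,0],100],[[0,0,7.1],[0,0,0],100],[[0,0,7.1],[0,0,0],100],[[0,0,7.1],[0,0,0],40],[[0,0,7.1],[0,0,0],40],[[0,0,7.1],[0,0,0],40]]'

```text
time_s: 22.98
eef_pos: [548.9, -429.0, 42.7]
ee_rot: [0.001, 0.749, 0.663, 0.0]
force: [1.0, -0.0, 6.2]
grip_width: 0.668
grip_force: 43.5
```

Emit:
step_arm --increments '[[[0,0,0],[0,0,0],40],[[0,0,0],[0,0,0],40],[[0,0,-1],[0,0,0],40]]'

```text
time_s: 23.35
eef_pos: [547.8, -428.0, 50.6]
ee_rot: [-0.001, 0.749, 0.663, -0.0]
force: [0.3, 0.4, -2.7]
grip_width: 0.664
grip_force: 43.2
```

Emit:
step_arm --increments '[[[0,0,-3],[0,0,0],40],[[0,0,-7],[0,0,0],40],[[0,0,-11],[0,0,0],40],[[0,0,-13],[0,0,0],40],[[5,0.3,-13],[0,0,0],40],[[10.5,0.6,-13],[0,0,0],40],[[16,0.9,-13],[0,0,0],40],[[21.5,1.2,-13],[0,0,0],40]]'

```text
time_s: 24.35
eef_pos: [586.0, -214.6, 181.4]
ee_rot: [-0.0, 0.749, 0.663, -0.0]
force: [1.9, 0.2, -2.5]
grip_width: 0.662
grip_force: 43.6
```

Emit:
step_arm --increments '[[[5.5,0.3,0],[0,0,0],40],[[11,0.6,0],[0,0,0],40],[[16.5,0.9,0],[0,0,0],40],[[22,1.2,0],[0,0,0],40],[[26,1.5,0],[0,0,0],40],[[28.1,1.6,0],[0,0,0],40],[[28.1,1.6,0],[0,0,0],40],[[28.1,1.6,0],[0,0,0],40]]'

```text
time_s: 25.35
eef_pos: [636.1, 59.1, 181.2]
ee_rot: [0.0, 0.749, 0.662, -0.0]
force: [-0.5, 0.3, -2.3]
grip_width: 0.669
grip_force: 43.6
```

Emit:
step_arm --increments '[[[0.1,0,4],[0,0,0],40],[[0.1,0,8],[0,0,0],40],[[0.1,0,10.8],[0,0,0],40],[[0.1,0,12],[0,0,0],40],[[0.1,0,12.4],[0,0,0],40],[[0.1,0,12.6],[0,0,0],40],[[0.1,0,12.7],[0,0,0],40],[[0.1,0,12.7],[0,0,0],40]]'

```text
time_s: 26.35
eef_pos: [636.5, 61.5, 54.8]
ee_rot: [0.0, 0.749, 0.663, 0.0]
force: [-0.2, 0.1, -2.5]
grip_width: 0.661
grip_force: 43.6
```

Emit:
step_arm --increments '[[[0,0,0.1],[0,0,0],40],[[0,0,0.1],[0,0,0],40]]'

```text
time_s: 26.6
eef_pos: [636.5, 61.6, 54.7]
ee_rot: [0.0, 0.749, 0.663, 0.0]
force: [-5.1, -0.8, 7.7]
grip_width: 0.662
grip_force: 44.4
```

Contact. I'll release, rise, and retreat toward the robot for a clear view.

Emit:
step_arm --increments '[[[0,0,0],[0,0,0],75],[[0,0,0],[0,0,0],85],[[0,0,0],[0,0,0],100],[[0,0,0],[0,0,0],100],[[0,0,-2],[0,0,0],100],[[0,0,-5],[0,0,0],100],[[0,0,-9],[0,0,0],100],[[0,0,-13],[0,0,0],100]]'

```text
time_s: 27.6
eef_pos: [636.2, 61.5, 184.5]
ee_rot: [-0.0, 0.749, 0.663, -0.0]
force: [0.1, 0.0, -0.6]
grip_width: 1.002
grip_force: 0.0
```

Emit:
step_arm --increments '[[[0,-4,0],[0,0,0],100],[[0,-9,0],[0,0,0],100],[[0,-14,0],[0,0,0],100],[[0,-19,0],[0,0,0],100],[[0,-24,0],[0,0,0],100],[[0,-27,0],[0,0,0],100],[[0,-27,0],[0,0,0],100]]'

```text
time_s: 28.48
eef_pos: [367.2, 94.4, 183.7]
ee_rot: [0.0, 0.748, 0.663, 0.0]
force: [0.3, -0.6, -1.2]
grip_width: 0.999
grip_force: 0.0
```

```bash
python3 - <<'E'
from rig import ctrl
from h import *
s=ctrl.sense();print(s["eef_pos"],s["force"])
c=ctrl.capture("top");d=ctrl.capture("side");img=c["img"];k=np.ones((5,5),np.uint8)
for col in HUE:
    m=cv2.morphologyEx(mask(img,col),cv2.MORPH_CLOSE,k)
    for s,ce in blobs(m,90,300):
        print(col,s.tolist(),"z104",ray(c,*ce,104).round(1),"z92",ray(c,*ce,92).round(1))
cv2.imwrite("pics/c6.png",np.hstack([img[100:400,80:430],d["img"][150:450,180:480]])[:,:,::-1])
E
```

```text
[367.24203945  94.40724125 183.67500917] [ 0.30785738 -0.64969185 -1.22068996]
red [223, 138, 33, 13, 264] z104 [690.9 134.9] z92 [693.7 136.6]
red [220, 159, 20, 20, 212] z104 [643.8 150.4] z92 [646.1 152.3]
red [236, 253, 24, 12, 96] z104 [476.6 105.3] z92 [476.9 106.7]
red [169, 267, 14, 14, 150] z104 [444.3 242. ] z92 [444.2 245. ]
yellow [511, 95, 32, 36, 171] z104 [ 766.4 -404.4] z92 [ 770.  -408.9]
yellow [267, 144, 33, 14, 279] z104 [680.8  51.6] z92 [683.5  52.4]
yellow [267, 165, 20, 21, 222] z104 [634.4  61.7] z92 [636.5  62.6]
green [312, 152, 20, 10, 121] z104 [671.2 -20.3] z92 [673.8 -20.3]
green [315, 174, 17, 18, 171] z104 [622.6 -26.1] z92 [624.6 -26.2]
blue [356, 159, 31, 12, 230] z104 [ 659.9 -114.8] z92 [ 662.4 -115.9]
blue [364, 182, 19, 18, 192] z104 [ 610.4 -119.1] z92 [ 612.3 -120.3]
blue [105, 276, 13, 13, 140] z104 [425.  360.1] z92 [424.7 364.5]
```

View pics/c6.png

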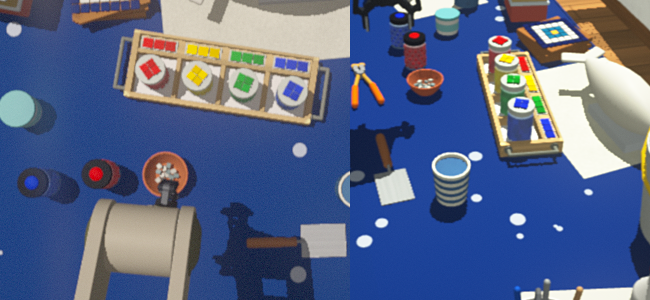

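All four jars stand upright in their matching bays, within about 4 mm of centre. The nugget jars haven't moved and the gripper is clear.

```bash
python3 -c "
from rig import ctrl
print(ctrl.finish_job())"
```

```text
the job is handed in; nothing more can be done
None
```

I handed the job in: the four tesserae jars stand upright in their matching bays, about 4 mm or less from centre, and the nugget jars have not moved; the arm finished at about 28.5 s, and the hand-in call returned no verdict.

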